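# Check the two return springs of a spray-test tilt mount

## Robot

A 6-joint arm with a two-finger parallel gripper is mounted at the origin on the work surface. World frame = base frame: x ahead of the robot, y to its left, z up, the work surface at z = 0. Lengths are in m, angles in rad, forces in N, time in s.
With the tool pointing down it reaches from about 0.3 to 0.825 m from the base axis. Payload 5.4 kg.
Tool frame: the origin (TCP) lies midway between the tips of the shut fingers; the grasp point (between the pads) lies 19 mm behind it; x points along the fingers, z is the direction in which the jaws open and shut, and the axes are right-handed (so a half turn about x gives the same grasp; the last joint's range is limited). The gripper opens to 92 mm and grips with 3 to 60 N. Pads are 20 mm wide; open, the fingers measure 128 mm over their backs; the gripper's body (75 mm by 189 mm) begins 69 mm behind the grasp point.
Start: joints at [-1.39, 0.158, 1.597, -0, 1.386, -0.21], TCP at [0.219, -0.532, 0.215] pointing down, gripper open.
Joint ranges: [-2.91, 2.91], [-0.94, 2.29], [0.18, 2.7], [-1.29, 4.43], [0.17, 2.64], [-3, 3]. Speed limits (rad/s): [2.57, 2.57, 3.14, 3.14, 3.14, 3.14].

## Interface

Orientations are given as a rotation vector (axis times angle).
In Python, from plant import readout, cams, job, finder gives the robot as it stands.
- The arm moves only by the tool drive_tool, never from a script. Its argument "commands" is a list that holds one entry, the list of rows, each a list of 5 numbers: the closure in counts, from 0 (fully open) to 255 (shut), then the shift along the tool's x, y, z each as a share of 5 cm, from -1 to 1, then the turn about the tool's x as a share of 90 degrees, from -1 to 1. A call has 1 to 8 rows; each row shifts and turns the commanded pose from where the row before left it, along the tool's axes as they then stand; what a row does not reach is not made up. A row lasts 1/12 s, in which the tool goes at most 41.7 mm and 7.16 degrees, less where a joint would pass 70% of its speed; a pose out of reach is approached as far as the arm can. A call with a number of a shift or a turn outside -1 to 1 is refused whole. A call with a gripper value outside its range is refused whole. The fingers move at their own pace and stop on an object; "squeeze" is the grip in N (left out, the last holds). Time passes only in rows, so rows that do not move let the fingers close. It gives the time, the measured TCP pose, the force and the opening at its end, in the units of the state.
- readout.get_obs(): the state, without advancing time (a new reading comes with each control period).
- cams.snapshot(name): name is "side" or "top"; returns a dict with "frame" (420x560x3 uint8, red, green, blue), "K" (3x3 intrinsics, pixels), "T" (4x4, takes a point from camera to world coordinates). Camera axes: x right, y up, looking along -z (the intrinsics and any distortion apply to the point x, -y, -z); pixel columns grow to the right and rows downward; lengths in m; the calibration is good to about 2 mm. A picture is of the moment at which its call begins. There is no depth.
- job.finish_job(): hands the job in, once; it reports no verdict.
Trained networks look in a picture, given as the dict that the camera call returned (one of the last four; its "shot" number tells which), for a name from the list of things; names that differ only in an ending like _2 or _b are one class to them, and where a whole thing is asked for, a point or a joint stands for the part that bears it (a point fixed in the world has none). Each returns a list of dicts, best first, with "confidence" (0 to 1); they miss things now and then, are a little off and sometimes report something else, mostly with a low value. They report only what shows in the picture. A call takes as long as a camera call.
- finder.search_frame(query, picture): "rect" ([left, top, right, bottom] in pixels, round what is visible of it).
- finder.regions_of(query, picture): "pixels" (420x560 bool, what is visible of it) and "rect" ([left, top, right, bottom] in pixels, round what is visible of it).
The state is a dict: "time": time; "joint_positions": joint angles; "joint_velocities": joint speeds; "tau": joint torques, N m; "tcp_pos": TCP position; "tcp_rot": TCP orientation; "ft_force": force on the tool from outside, world axes, zero at the start; "torque": the same for the moment, N m; "gripper_width": finger opening in m.
Only numpy, scipy, OpenCV 4.12 (cv2) and the standard library are available. Lean on these libraries where they do the work, as an engineer would, in place of code of your own. Each camera call takes 0.05 s, during which the arm holds its last target.

## Task

Check the springs of the tilt mount that holds the test tile. With the fingertips, press the corner with the round pad down until its pointer is level with the tooth of its brass index clip, keep it there for a second, and let it spring back up; then do the same at the corner with the square pad. Press one corner at a time, do not drive a pointer well past its tooth, and leave the index clips and everything else on the bench where they are.

Things in the scene. Friction and masses are not known exactly. Their poses are not given: they have to be found in the camera images.
- mount: grey base plate (190 x 190 x 10 mm) of a tilt mount bolted to the bench, carrying the plate and two scale boards. Its origin is on the bench under the pivot; its x axis runs to the square pad, its y axis to the round pad, z up
- tilt_plate: square aluminium tilt plate, 150 x 150 x 8 mm, with a white test tile on it; it rests on a pivot post under its corner nearest the robot and on a coil spring under each of the two side corners. Its origin is at the pivot in mid-thickness, 78 mm above the bench, its axes those of the mount when at rest
- round_pad (a point): centre of the top face of the round black rubber pad (30 mm across, 8 mm thick), on the plate 118 mm from the pivot along the mount's y axis; 90 mm above the bench at rest. The place to press, straight down with the fingertips, which may be shut
- round_pointer (a point): tip of the dark steel pointer that sticks out of the plate beyond the round pad, 190 mm from the pivot along the mount's y axis; 78 mm above the bench at rest. Sinks about 1.6 times as far as the pad when that corner is pressed, and does not move when the square corner is
- round_mark (a point): tip of the index tooth for that pointer: a brass tooth 4 mm thick on a brass clip (22 x 12 x 10 mm) on the outer edge of an upright aluminium scale board (45 mm wide, 102 mm tall, fine black lines). The tooth lies 4 mm beyond the pointer's tip, in line with it, 14 to 28 mm lower than the pointer at rest. Set level = the pointer's tip at the same height as this point
- round_corner (a joint): tilt of the plate at the round pad's corner: 0 at rest against the top stop, growing as it is pressed, to 0.25 rad at the bottom stop. Spring-backed: it takes about 4 N on the pad to start it and about 6 to 9 N to bring the pointer to the tooth; released, it springs back to 0
- square_pad (a point): centre of the top face of the square black rubber pad (30 x 30 mm, 8 mm thick), on the plate 118 mm from the pivot along the mount's x axis; 90 mm above the bench at rest. The place to press, straight down with the fingertips, which may be shut
- square_pointer (a point): tip of the dark steel pointer that sticks out of the plate beyond the square pad, 190 mm from the pivot along the mount's x axis; 78 mm above the bench at rest. Sinks about 1.6 times as far as the pad when that corner is pressed, and does not move when the round corner is
- square_mark (a point): tip of the index tooth for that pointer: a brass tooth 4 mm thick on a brass clip (22 x 12 x 10 mm) on the outer edge of an upright aluminium scale board (45 mm wide, 102 mm tall, fine black lines). The tooth lies 4 mm beyond the pointer's tip, in line with it, 14 to 28 mm lower than the pointer at rest. Set level = the pointer's tip at the same height as this point
- square_corner (a joint): tilt of the plate at the square pad's corner: 0 at rest against the top stop, growing as it is pressed, to 0.25 rad at the bottom stop. Spring-backed: it takes about 4 N on the pad to start it and about 6 to 9 N to bring the pointer to the tooth; released, it springs back to 0
- low_tub: bystander: white lidded tub 80 x 60 x 45 mm, origin under its centre
- paint_cup: bystander: steel spray-gun cup, 60 mm across, 85 mm tall, origin under its centre
- brush: bystander: brush 170 mm long lying flat, origin under its middle
- tall_tub: bystander: white lidded tub 110 x 90 x 75 mm, origin under its centre
- jar: bystander: lidded grey jar, 80 mm across, 85 mm tall, origin under its centre
- big_cup: bystander: steel spray-gun cup, 84 mm across, 110 mm tall, origin under its centre
- stir_stick: bystander: wooden stirring stick 200 x 22 x 6 mm lying flat, origin under its centre

How it is judged:
On the way, in this order (a step that is already met when the one before it is completed fails the run):
1. the round-pad corner is held pressed by the fingers with its pointer level with its index tooth (within 3.5 mm) for 0.8 s (z of round_pointer in the frame of round_mark between -0.0035 and 0.0035 m and value of joint square_corner below 0.02 rad and contact force between the fingers and tilt_plate above 0.5 N), for 0.8 s.
2. the round-pad corner is let back up (value of joint each of round_corner, square_corner below 0.02 rad), for 0.1 s.
3. the square-pad corner is held pressed by the fingers with its pointer level with its index tooth (within 3.5 mm) for 0.8 s (z of square_pointer in the frame of square_mark between -0.0035 and 0.0035 m and value of joint round_corner below 0.02 rad and contact force between the fingers and tilt_plate above 0.5 N), for 0.8 s.
At the end, for the whole second after the job is handed in: After both corners have been pressed to their teeth in order (pointer within 3.5 mm of the tooth's height for 0.8 s each): both corners are back up (tilt under 0.02 rad) and at rest, the index clips are within 3 mm and the bystanders within 20 mm of where they began (all of step 2 and velocity of joint round_corner between -0.05 and 0.05 rad/s and distance of each of round_mark, square_mark from where it was at the start of the episode below 0.003 m and velocity of joint square_corner between -0.05 and 0.05 rad/s and distance of each of low_tub, paint_cup, brush, tall_tub, jar, big_cup, stir_stick from where it was at the start of the episode below 0.02 m); the robot touches nothing.
It fails at once if the round-pad corner's pointer is driven more than 10 mm below its index tooth (z of round_pointer in the frame of round_mark below -0.01 m).
It fails at once if the square-pad corner's pointer is driven more than 10 mm below its index tooth (z of square_pointer in the frame of square_mark below -0.01 m).
It fails at once if both corners pressed at once (value of joint each of round_corner, square_corner above 0.04 rad).
It fails at once if an index clip is shifted (distance of any of round_mark, square_mark from where it was at the start of the episode above 0.003 m).
It fails at once if a bystander on the bench is moved by more than 20 mm or lifted (distance of any of low_tub, paint_cup, brush, tall_tub, jar, big_cup, stir_stick from where it was at the start of the episode above 0.02 m).
It also fails if it takes over 50 s, if anything falls off the work surface, if the arm or the gripper's body presses on something with over 40 N, if the wrist force passes 120 N, or if a joint passes its speed limit or range.

## Working session

There is one attempt and no reset: what is moved stays moved. The work goes in short steps, Python scripts to look and compute and a tool call to move; the robot and the scene stay as the last step left them, time stands still between calls to the robot, and variables do not carry over. Pictures are saved under pics/ and viewed, and the job is handed in when it is done.

Besides the shell and the picture viewer there is one more tool, called after ">>>" in YAML: its name, and indented under it one key for each argument. drive_tool: Moves the arm, as the interface text tells. Shift numbers are shares of 5 cm and turn numbers shares of 90 degrees, none past 1 either way. Its arguments: {"type":"object","properties":{"commands":{"type":"array","items":{"type":"array","items":{"type":"array","items":{"type":"number"}}}},"squeeze":{"type":"number"}},"required":["commands"]}

```bash
mkdir -p pics; ls; python3 - <<'E'
from plant import readout, cams, job, finder
import cv2,pickle
o=readout.get_obs();print(o)
for n in("side","top"):
    s=cams.snapshot(n);cv2.imwrite(f"pics/{n}0.png",s["frame"][:,:,::-1]);print(n,s.keys(),s["K"],s["T"])
    pickle.dump(s,open(f"{n}0.pkl","wb"))
    for q in["round_pad","square_pad","round_mark","square_mark","round_pointer","square_pointer","tilt_plate"]:
        print(q,[(r["rect"],round(r["confidence"],2)) for r in finder.search_frame(q,s)][:3])
E
```

```text
pics
{'time': 0.0, 'joint_positions': array([-1.39010048e+00,  1.59047574e-01,  1.59822011e+00, -7.93382910e-06,
        1.38620736e+00, -2.10129862e-01]), 'joint_velocities': array([-0.00101891,  0.00021797,  0.00145015,  0.00050523, -0.00186486,
        0.00101016]), 'tau': array([-3.37179326e-04, -3.85568261e+01, -3.22109914e+01,  7.01557402e-02,
        3.74993845e-02, -9.03274145e-05]), 'tcp_pos': array([ 0.21889434, -0.53102673,  0.21362583]), 'tcp_rot': array([ 0.9179563 ,  1.37046879, -0.91573967]), 'ft_force': array([ 0.75533774,  0.8042774 , -0.72511955]), 'torque': array([0.03555674, 0.03592554, 0.01462021]), 'gripper_width': 0.09174466581041203}
side dict_keys(['frame', 'K', 'T', 'shot']) [[511.39770977   0.         280.29048568]
 [  0.         511.39770977 204.70928068]
 [  0.           0.           1.        ]] [[ 0.99044912  0.10154525 -0.09326898  0.44695864]
 [-0.13705515  0.65126562 -0.74637054 -1.1723466 ]
 [-0.01504751  0.75202504  0.65896276  1.13092643]
 [ 0.          0.          0.          1.        ]]
round_pad [([243.8, 206.7, 302.7, 257.0], 0.68)]
square_pa
[... 407 characters left out ...]
275.71781019]
 [  0.         509.64097634 207.50556301]
 [  0.           0.           1.        ]] [[ 0.02309476  0.98290391 -0.18266508  0.35415756]
 [-0.99926968  0.02825919  0.02572017  0.03209144]
 [ 0.03044242  0.18193768  0.98283872  1.41147732]
 [ 0.          0.          0.          1.        ]]
round_pad [([252.7, 190.3, 342.9, 262.5], 0.58), ([253.7, 189.2, 343.5, 260.5], 0.55)]
square_pad [([253.3, 189.2, 346.3, 260.2], 0.61), ([256.1, 187.9, 342.4, 265.0], 0.38)]
round_mark []
square_mark [([270.5, 188.1, 340.3, 261.5], 0.64)]
round_pointer [([252.7, 189.0, 343.0, 258.4], 0.84)]
square_pointer [([253.1, 186.2, 342.9, 262.6], 0.57)]
tilt_plate [([260.0, 191.4, 343.7, 262.6], 0.75)]
```

```bash
python3 - <<'E'
import cv2,numpy as np
a=cv2.imread("pics/side0.png");b=cv2.imread("pics/top0.png")
cv2.imwrite("pics/a1.png",cv2.resize(a[170:350,180:380],None,fx=4,fy=4,interpolation=cv2.INTER_CUBIC)[:600,:800])
cv2.imwrite("pics/b1.png",cv2.resize(b[150:300,200:400],None,fx=4,fy=4,interpolation=cv2.INTER_CUBIC))
E
```

```text
(no output)
```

View pics/side0.png

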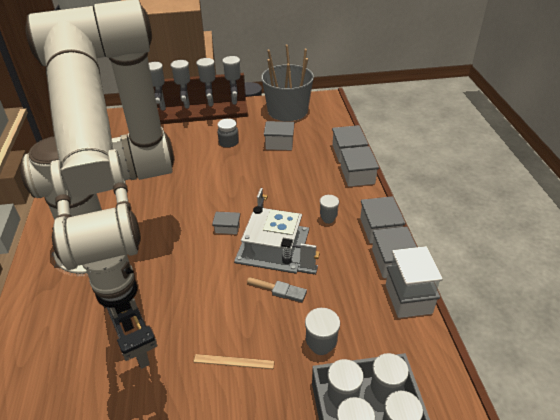

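View pics/top0.png

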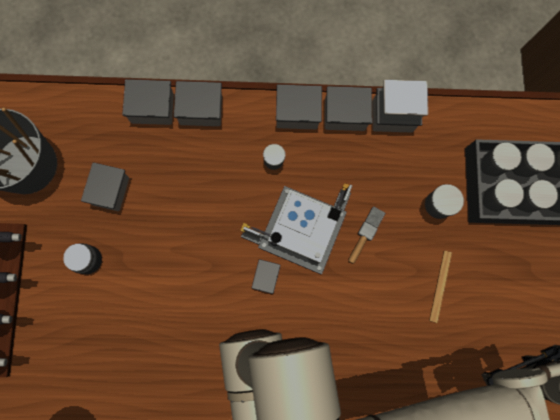

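View pics/a1.png

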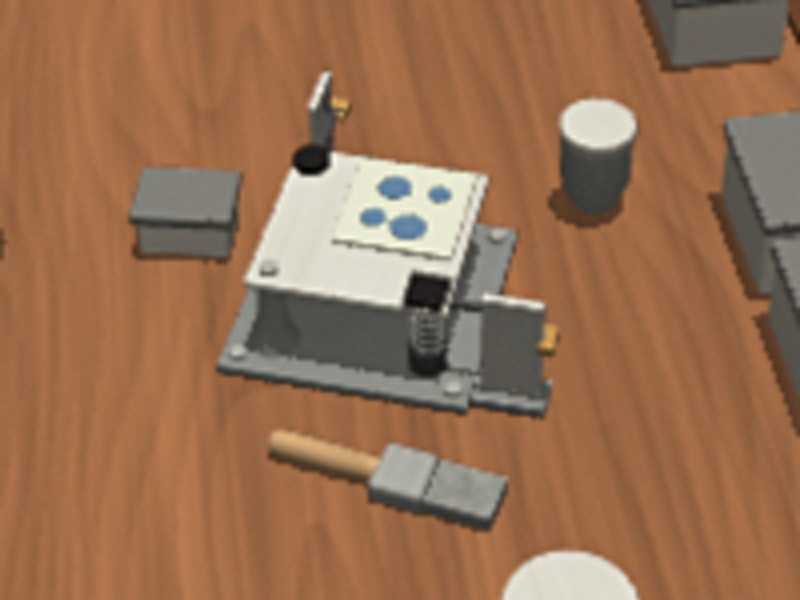

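View pics/b1.png

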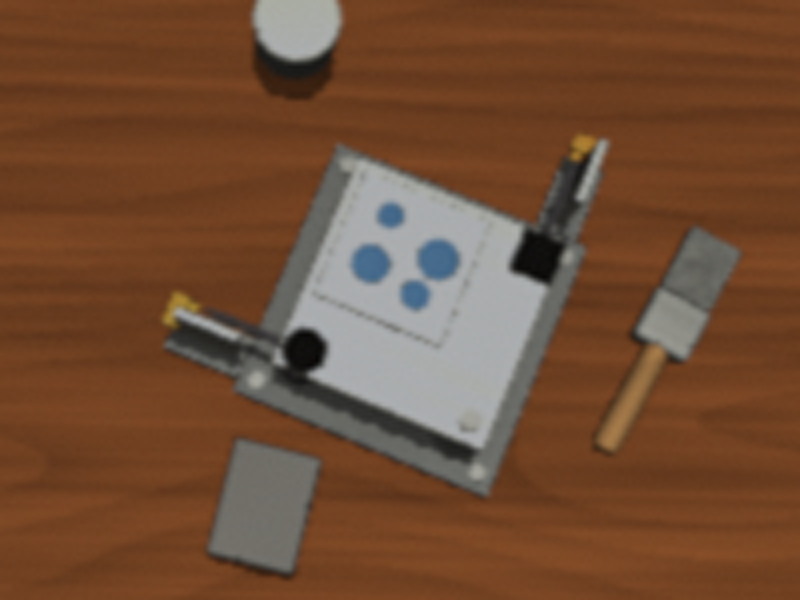

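```bash
python3 - <<'E'
import cv2,numpy as np
a=cv2.imread("pics/side0.png");b=cv2.imread("pics/top0.png")
def crop(im,x,y,w,h,s):
    return cv2.resize(im[y:y+h,x:x+w],None,fx=s,fy=s,interpolation=cv2.INTER_NEAREST)
r=np.hstack([crop(a,240,182,32,36,12),crop(a,285,235,36,36,12)])
cv2.imwrite("pics/a2.png",r)
r=np.hstack([crop(b,236,215,32,36,12),crop(b,328,180,32,36,12)])
cv2.imwrite("pics/b2.png",r)
E
```

```text
(no output)
```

View pics/a2.png

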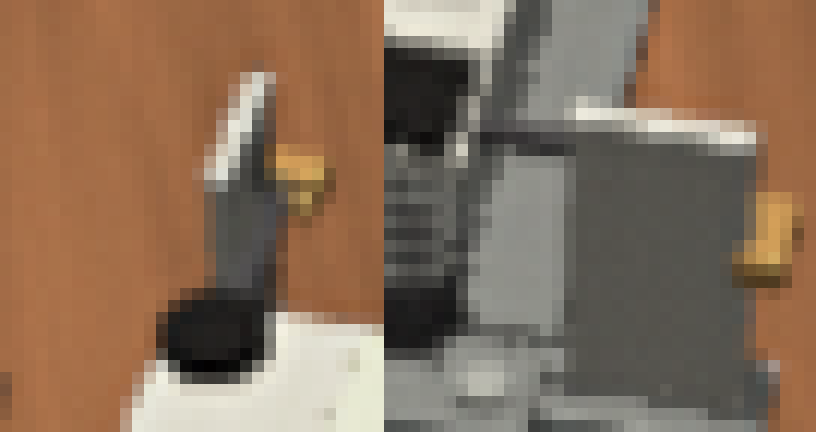

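View pics/b2.png

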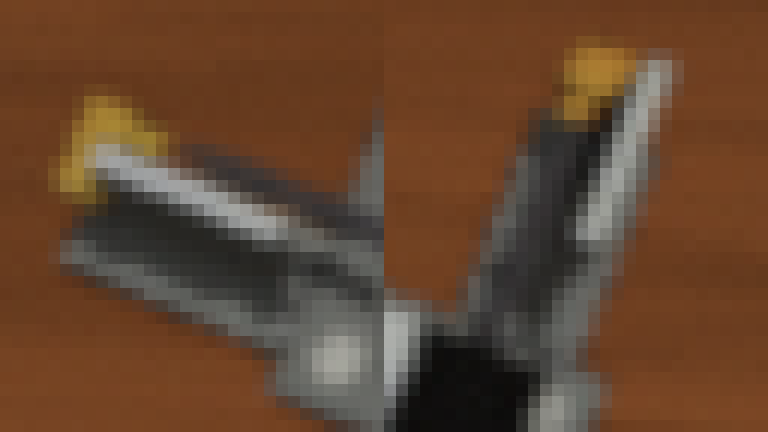

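```bash
cat > h.py <<'E'
import numpy as np,pickle,cv2
from scipy.optimize import least_squares
S={n:pickle.load(open(f"{n}0.pkl","rb")) for n in("side","top")}
def proj(n,P):
    P=np.atleast_2d(P);T=S[n]["T"];K=S[n]["K"]
    c=(P-T[:3,3])@T[:3,:3]; c=c*[1,-1,-1]
    u=c@K.T; return u[:,:2]/u[:,2:]
def M(p,L):  # mount-> world
    L=np.atleast_2d(L);c,s=np.cos(p[2]),np.sin(p[2])
    return np.c_[p[0]+c*L[:,0]-s*L[:,1],p[1]+s*L[:,0]+c*L[:,1],L[:,2]]
def cen(n,box,thr=45):
    f=S[n]["frame"].astype(float).max(2);x0,y0,x1,y1=box
    w=np.clip((110-f[y0:y1,x0:x1])/80,0,1);w[w<.3]=0
    m,lab,st,ce=cv2.connectedComponentsWithStats((w>.6).astype(np.uint8))
    i=1+np.argmax(st[1:,4]);k=cv2.dilate((lab==i).astype(np.uint8),np.ones((3,3)))
    w=w*k;yy,xx=np.mgrid[y0:y1,x0:x1];return np.array([(w*xx).sum(),(w*yy).sum()])/w.sum(),st[i]
E
python3 - <<'E'
from h import *
obs={}
for n,q,b in[("top","r",(268,229,285,246)),("top","s",(326,206,342,222)),("side","r",(250,204,266,215)),("side","s",(278,236,296,248))]:
    obs[n,q],st=cen(n,b);print(n,q,obs[n,q],st)
L={"r":[0,.118,.086],"s":[.118,0,.086]}
def res(p,cams=("top","side")):
    o=[]
    for (n,q),v in obs.items():
        if n in cams:o+=list(proj(n,M(p,L[q]))[0]-v)
    return np.array(o)
for c in(("top",),("side",),("top","side")):
    r=least_squares(lambda p:res(p,c),[.35,-.05,-.4]);print(c,r.x,r.fun.round(2))
E
```

```text
top r [274.69602116 238.89143613] [  1   4  12  13 110]
top s [334.44881277 213.17273258] [  2   0  13  15 123]
side r [257.78774521 208.9623099 ] [ 3  0 10 10 57]
side s [286.01009755 242.79719322] [ 3  3 11  9 74]
('top',) [ 0.47756535 -0.11526386 -0.35134707] [ 1.01 -0.44 -1.03  0.47]
('side',) [ 0.47907114 -0.10866626 -0.39080482] [ 0.15  0.37 -0.13 -0.31]
('top', 'side') [ 0.47817393 -0.11317746 -0.36659918] [ 0.48 -1.33 -1.18  0.48 -0.89  1.23  0.02  0.14]
```

```bash
sed -i 's#(110-f\[y0:y1,x0:x1\])/80#(75-f[y0:y1,x0:x1])/55#' h.py
python3 - <<'E'
from h import *
for n,(x,y,w,h) in{"top":(268,230,16,16)}.items(): print(S[n]["frame"].max(2)[y:y+h,x:x+w])
print(S["top"]["frame"].max(2)[205:223,325:343])
obs={}
for n,q,b in[("top","r",(270,231,283,243)),("top","s",(326,206,342,222)),("side","r",(250,204,266,215)),("side","s",(278,236,296,248))]:
    obs[n,q],st=cen(n,b);print(n,q,obs[n,q],st)
L={"r":[0,.118,.086],"s":[.118,0,.086]}
def res(p,cams=("top","side")):
    o=[]
    for (n,q),v in obs.items():
        if n in cams:o+=list(proj(n,M(p,L[q]))[0]-v)
    return np.array(o)
for c in(("top",),("side",),("top","side")):
    r=least_squares(lambda p:res(p,c),[.35,-.05,-.4]);print(c,r.x,r.fun.round(2))
E
```

```text
[[102 102 100 112 146 169 175 173 175 176 176 176 175 174 174 175]
 [103 101 102 119 153 167 158 144 152 160 166 172 175 175 174 174]
 [ 97 100 106 131 145 123  88  65  70  80 109 148 171 176 175 175]
 [ 79  87 103 128 106  61  26  16  15  20  42  91 146 171 175 174]
 [ 62  73  93  86  51  23  14  15  14  15  15  41  99 150 171 174]
 [ 64  69  88  60  27  13  13  16  15  15  13  18  47 103 156 174]
 [ 87  84  68  37  18  13  16  18  15  14  15  15  24  79 148 173]
 [111 128  88  35  14  15  16  14  17  17  15  14  24  79 150 174]
 [114 143 103  42  16  14  16  18  15  16  16  14  34  93 154 174]
 [119 151 119  58  19  15  15  15  15  15  16  12  50 119 163 174]
 [122 150 142  87  33  16  16  16  14  14  12  20  68 141 171 174]
 [ 85  91 100  78  41  20  17  14  14  16  32  65 104 154 173 175]
 [ 70  51  47  42  34  30  25  24  35  63  96 141 161 171 175 176]
 [ 71  49  36  28  29  36  37  41  66 125 155 172 177 176 175 174]
 [ 71  51  46  34  27  30  29  31  50  98 129 155 170 175 176 175]
 [ 78  63  54  47  36  27  24  23  28  45  66 100 137 157 165 173]]
[[169 162 151 123 112 110  
[... 1085 characters left out ...]
106 106 102]
 [174 174 175 175 176 174 170 159 133 100  76  49  49  85 103 106 105  98]
 [173 174 173 174 175 175 176 175 169 163 151 112  86  97 105 107 102  90]
 [174 173 174 174 174 175 175 176 176 176 170 141 112 105 106 105 104  94]]
top r [275.4703916  237.44723018] [ 1  2 10 10 76]
top s [334.23957071 213.50441406] [  2   2  13  12 102]
side r [257.59667458 209.37434679] [ 4  3  8  6 43]
side s [286.13711272 242.82564272] [ 4  3 10  9 66]
('top',) [ 0.47842714 -0.1145502  -0.3703638 ] [ 0.29 -0.12 -0.3   0.13]
('side',) [ 0.47911086 -0.11020615 -0.38248929] [ 0.09  0.23 -0.09 -0.2 ]
('top', 'side') [ 0.47867331 -0.11327149 -0.37497975] [-0.11 -0.42 -0.59  0.1  -0.22  0.86 -0.01  0.36]
```

```bash
python3 - <<'E'
from h import *
p=[.47867,-.11327,-.375]
print("pads",M(p,[[0,.118,.09],[.118,0,.09]]))
def unproj(n,uv,z):
    T=S[n]["T"];K=S[n]["K"];d=np.linalg.inv(K)@[*uv,1];d=T[:3,:3]@(d*[1,-1,-1]);t=(z-T[2,3])/d[2];return T[:3,3]+t*d
def inv(p,P):
    c,s=np.cos(p[2]),np.sin(p[2]);d=P[:2]-p[:2];return np.array([c*d[0]+s*d[1],-s*d[0]+c*d[1]])*1000
off={"top":np.array([-.35,-.15]),"side":np.array([-.1,.6])} # proj-obs
for n,q,(x0,y0,x1,y1) in[("top","r",(236,218,254,238)),("top","s",(338,180,356,194)),("side","r",(258,190,272,204)),("side","s",(310,246,325,264))]:
    f=S[n]["frame"][y0:y1,x0:x1];h=cv2.cvtColor(f,cv2.COLOR_RGB2HSV)
    m=(h[...,0]>=15)&(h[...,0]<=26)&(h[...,1]>110)&(h[...,2]>95)
    print(n,q);
    for i,r in enumerate(m):print(y0+i,''.join('#' if v else '.' for v in r))
    yy,xx=np.nonzero(m);print("x",x0+xx.min(),x0+xx.max(),"y",y0+yy.min(),y0+yy.max(),"cen",x0+xx.mean(),y0+yy.mean())
    pts=np.array([inv(p,unproj(n,np.array([x0+a,y0+b])+off[n],.06)) for a,b in zip(xx,yy)])
    print(" mount frame at z=60: min",pts.min(0).round(1),"max",pts.max(0).round(1),"mean",pts.mean(0).round(1))
E
```

```text
pads [[ 0.52189016 -0.0034701   0.09      ]
 [ 0.5884699  -0.15649016  0.09      ]]
top r
218 ..................
219 ..................
220 ..................
221 ..................
222 ..................
223 .......####.......
224 ......######......
225 ......########....
226 .....#########....
227 .....##....###....
228 .....##...........
229 ....####..........
230 ....####..........
231 .....###..........
232 ..................
233 ..................
234 ..................
235 ..................
236 ..................
237 ..................
x 240 249 y 223 231 cen 244.04444444444445 226.44444444444446
 mount frame at z=60: min [-17.7 195. ] max [  7.4 215.7] mean [ -3.2 207.7]
top s
180 ..................
181 ..................
182 ..................
183 ......###.........
184 .....######.......
185 .....######.......
186 ....#######.......
187 .....#####........
188 ....####..........
189 ....####..........
190 ..................
191 ..................
192 ..................
193 ..................
x 342 348 y 183 189 cen 344.8285714285714 185.94285714285715
 mount frame at z=60: 
[... 270 characters left out ...]

201 ..............
202 ..............
203 ..............
x 262 267 y 194 199 cen 264.42857142857144 196.1904761904762
 mount frame at z=60: min [-15.  199.8] max [  3.5 224. ] mean [ -4.4 213.6]
side s
246 ...............
247 ...............
248 ...............
249 ...............
250 ...............
251 ......###......
252 ......####.....
253 ......####.....
254 ......###......
255 .....####......
256 ....#####......
257 .....####......
258 ...............
259 ...............
260 ...............
261 ...............
262 ...............
263 ...............
x 314 319 y 251 257 cen 316.81481481481484 254.1851851851852
 mount frame at z=60: min [201.2 -12.8] max [212.9  12.1] mean [207.7  -0.9]
```

```bash
cat > fit.py <<'E'
from h import *
from scipy.ndimage import gaussian_filter
p=[.47867,-.11327,-.375]
off={"top":np.array([-.35,-.15]),"side":np.array([-.1,.6])}
def mask(n,b):
    x0,y0,x1,y1=b;f=S[n]["frame"][y0:y1,x0:x1];h=cv2.cvtColor(f,cv2.COLOR_RGB2HSV)
    return ((h[...,0]>=15)&(h[...,0]<=26)&(h[...,1]>110)&(h[...,2]>75)).astype(float)
B={("top","r"):(234,216,256,240),("top","s"):(336,178,358,196),("side","r"):(256,188,274,206),("side","s"):(308,244,327,266)}
MK={k:gaussian_filter(mask(k[0],b),.6) for k,b in B.items()}
R=8
def box(t,r,z):return np.array([[a,b,c] for a in t for b in r for c in z])/1000
def hull(img,n,q,bx,val,b):
    P=bx if q=="r" else bx[:,[1,0,2]]
    uv=proj(n,M(p,P))-off[n]; uv=(uv-[b[0],b[1]]+.5)*R
    hl=cv2.convexHull(uv.astype(np.float32)).astype(int);cv2.fillConvexPoly(img,hl,val)
def render(n,q,v):
    tc,rc,h,tb,bo,bt=v;b=B[n,q];img=np.zeros(((b[3]-b[1])*R,(b[2]-b[0])*R),np.float32)
    clip=box((tc-11,tc+11),(rc-6,rc+6),(h-5,h+5));tooth=box((-3,3),(194,rc),(h-2,h+2))
    bd=box((tb-2,tb+2),(bo-45,bo),(0,bt))
    # far half of clip, board, then near half for side view handled by splitting at the board plane
    far=box((tb,tc+11),(rc-6,rc+6),(h-5,h+5));near=box((tc-11,tb),(rc-6,rc+6),(h-5,h+5))
    if (n,q)==("side","r"): order=[(near,1),(bd,0),(far,1),(tooth,1)]
    elif (n,q)==("side","s"): order=[(tooth,1),(far,1),(bd,0),(near,1)]
    else: order=[(near,1),(far,1),(tooth,1),(bd,0)]
    for x,val in order:hull(img,n,q,x,val,b)
    return cv2.resize(img,None,fx=1/R,fy=1/R,interpolation=cv2.INTER_AREA)
def cost(v,show=0):
    tc,rc,tb,bo,bt,hr,hs=v;c=0
    for k in B:
        r=gaussian_filter(render(*k,(tc,rc,hr if k[1]=="r" else hs,tb,bo,bt)),.6)
        e=((r-MK[k])**2).sum();c+=e
        if show:print(k,round(e,2))
    return c
if __name__=="__main__":
    from scipy.optimize import differential_evolution as DE
    for s in range(2):
        r=DE(cost,[(-12,5),(200,212),(-14,-4),(200,215),(98,112),(48,66),(48,66)],seed=s,maxiter=60,popsize=8,polish=False)
        print(r.x.round(1),r.fun);cost(r.x,1)
    for hr in np.arange(48,68,2):
        v=r.x.copy();v[5]=hr;a=cost(v);v=r.x.copy();v[6]=hr;print(hr,round(a,2),round(cost(v),2))
E
time python3 fit.py
```

```text
[ -5.7 207.6 -10.1 204.5 110.6  66.   63.5] 7.6693025975649025
('top', 'r') 2.56
('top', 's') 1.55
('side', 'r') 2.87
('side', 's') 0.69
[ -5.4 207.9 -10.2 204.8 111.5  65.5  62.9] 7.5872094457758195
('top', 'r') 2.46
('top', 's') 1.15
('side', 'r') 3.19
('side', 's') 0.8
48 37.44 36.76
50 34.05 31.52
52 30.19 26.6
54 26.31 21.91
56 21.64 17.66
58 17.87 13.26
60 13.71 10.04
62 10.71 7.86
64 8.6 7.79
66 7.98 10.07
real	0m20.912s
user	0m21.307s
sys	0m0.136s
```

```bash
cat > ov.py <<'E'
from fit import *
def overlay(n,q,v,off_,x,y,w,h,s):
    tc,rc,hh,tb,bo,bt=v
    im=cv2.resize(S[n]["frame"][y:y+h,x:x+w][:,:,::-1],None,fx=s,fy=s,interpolation=cv2.INTER_NEAREST)
    def wire(b8,col):
        P=b8 if q=="r" else b8[:,[1,0,2]]
        uv=((proj(n,M(p,P))-off_-[x,y]+.5)*s).astype(int)
        for i in range(8):
            for j in range(i):
                if bin(i^j).count("1")==1:cv2.line(im,tuple(map(int,uv[i])),tuple(map(int,uv[j])),col,1)
    wire(box((tc-11,tc+11),(rc-6,rc+6),(hh-5,hh+5)),(0,0,255))
    wire(box((-2,2),(194,rc-6),(hh-2,hh+2)),(255,0,255))
    wire(box((tb-2,tb+2),(bo-45,bo),(0,bt)),(0,255,0))
    wire(box((-15,15),(103,133),(82,90)),(255,255,0))
    wire(box((-1,1),(150,190),(77,79)),(0,255,255))
    wire(box((-8,150-8),(-8,150-8),(74,82)),(255,0,0))
    return im
if __name__=="__main__":
    a=overlay("side","r",(-5.5,207.8,65,-10,204.7,102),np.array([-.1,.6]),238,180,36,44,10)
    b=overlay("side","s",(-5.5,207.8,63,-10,204.7,102),np.array([-.1,.6]),280,230,42,44,10)
    cv2.imwrite("pics/o1.png",np.hstack([a,b]))
    a=overlay("top","r",(-5.5,207.8,65,-10,204.7,102),off["top"],234,212,40,40,10)
    b=overlay("top","s",(-5.5,207.8,63,-10,204.7,102),off["top"],322,178,38,40,10)
    cv2.imwrite("pics/o2.png",np.hstack([a,b]))
E
python3 ov.py
```

```text
(no output)
```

View pics/o1.png

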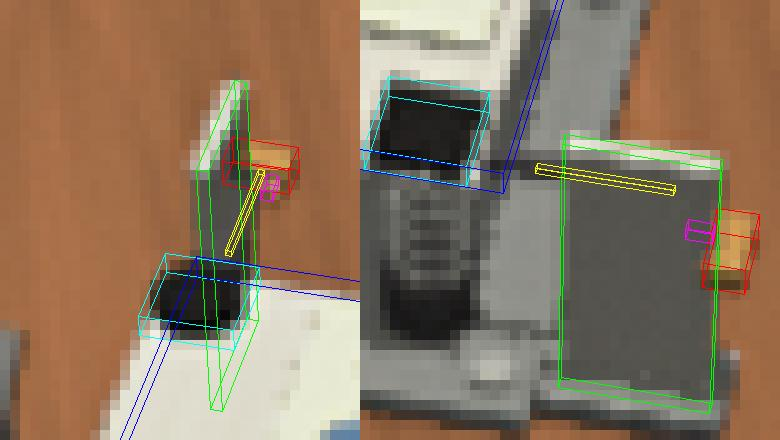

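View pics/o2.png

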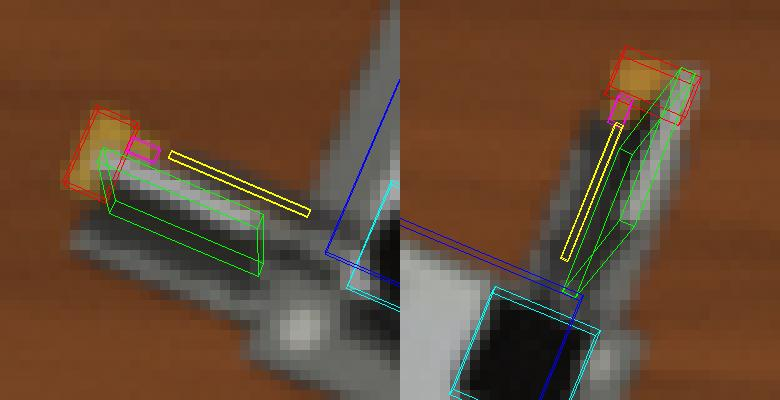

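```bash
cat > fit2.py <<'E'
import fit
from fit import *
BW={("top","r"):(238,222,260,236),("top","s"):(340,180,354,201),("side","r"):(254,184,265,200),("side","s"):(299,240,319,250)}
def wm(n,b):
    x0,y0,x1,y1=b;f=S[n]["frame"][y0:y1,x0:x1].astype(float);v=f.min(2)
    lo=np.percentile(v,50);hi=v.max();
    return np.clip((v-90)/(hi-90),0,1)
W={k:wm(k[0],b) for k,b in BW.items()}
for k in W:
    print(k);print((W[k]*9).astype(int))
def cost2(v):
    tb,bo,bt,th=v[:4];c=0
    fit.off["side"]=np.array(v[4:6])
    for (n,q),b in BW.items():
        img=np.zeros(((b[3]-b[1])*R,(b[2]-b[0])*R),np.float32)
        hull(img,n,q,box((tb-th,tb+th),(bo-45,bo),(bt-.01,bt)),1,b)
        r=cv2.resize(img,None,fx=1/R,fy=1/R,interpolation=cv2.INTER_AREA)
        c+=((gaussian_filter(r,.7)-gaussian_filter(W[n,q],.4))**2).sum()
    return c
from scipy.optimize import differential_evolution as DE
for bt in(102,107,112):
    r=DE(cost2,[(-14,-4),(198,212),(bt-.01,bt+.01),(1,3),(-2,2),(-3,4)],seed=1,maxiter=60,popsize=8,polish=False);print(bt,r.x.round(2),r.fun)
r=DE(cost2,[(-14,-4),(198,212),(98,118),(1,3),(-.11,-.09),(.59,.61)],seed=1,maxiter=60,popsize=8,polish=False);print(r.x.round(2),r.fun)
E
python3 fit2.py
```

```text
('top', 'r')
[[0 0 0 0 0 0 0 0 0 0 0 0 0 0 0 0 0 0 0 0 0 0]
 [0 0 0 0 0 0 0 0 0 0 0 0 0 0 0 0 0 0 0 0 0 0]
 [0 0 0 0 0 0 0 0 0 0 0 0 0 0 0 0 0 0 0 0 0 0]
 [0 0 0 0 0 0 0 0 0 0 0 0 0 0 0 0 0 0 0 0 0 0]
 [0 0 0 0 0 0 0 0 0 0 0 0 0 0 0 0 0 0 0 0 0 0]
 [0 0 0 0 0 0 5 5 1 0 0 0 0 0 0 0 0 0 0 0 0 0]
 [0 0 0 0 0 2 7 8 8 5 1 0 0 0 0 0 0 0 0 0 0 0]
 [0 0 0 0 0 0 0 4 7 8 8 8 4 0 0 0 0 0 0 0 0 0]
 [0 0 0 0 0 0 0 0 0 3 7 8 9 8 6 2 0 0 0 0 0 0]
 [0 0 0 0 0 0 0 0 0 0 0 0 4 7 8 8 7 3 0 0 0 0]
 [0 0 0 0 0 0 0 0 0 0 0 0 0 0 2 6 8 9 7 4 0 0]
 [0 0 0 0 0 0 0 0 0 0 0 0 0 0 0 0 2 6 8 9 7 4]
 [0 0 0 0 0 0 0 0 0 0 0 0 0 0 0 0 0 0 0 4 6 3]
 [0 0 0 0 0 0 0 0 0 0 0 0 0 0 0 0 0 0 0 0 0 0]]
('top', 's')
[[0 0 0 0 0 0 0 0 0 0 0 0 0 0]
 [0 0 0 0 0 0 0 0 0 0 0 0 0 0]
 [0 0 0 0 0 0 0 0 0 0 0 0 0 0]
 [0 0 0 0 0 0 0 0 0 0 0 0 0 0]
 [0 0 0 0 0 0 0 0 0 0 0 0 0 0]
 [0 0 0 0 0 0 0 0 0 0 4 2 0 0]
 [0 0 0 0 0 0 0 0 0 3 7 3 0 0]
 [0 0 0 0 0 0 0 0 0 6 7 1 0 0]
 [0 0 0 0 0 0 0 0 2 7 5 0 0 0]
 [0 0 0 0 0 0 0 0 6 8 2 0 0 0]
 [0 0 0 0 0 0 0 0 7 7 0 0 0 0]
 [0 0 0 0 0 0 0 3 7 4 0 0 0 0]
 [0 0 0 0 0 0 0 6 8 2 0 0 0 0]
 [0 0 0 0 0 
[... 717 characters left out ...]
3 3 3 0 0 0 0 0 0 0 0 0 0 0 0 0 0]
 [3 2 3 3 3 2 0 0 0 0 0 0 0 0 0 0 0 0 0 0]
 [3 3 6 4 4 1 0 0 0 0 0 0 0 0 0 0 0 0 0 0]
 [3 4 9 8 8 7 6 5 5 4 1 0 0 0 0 0 0 0 0 0]
 [1 1 2 2 2 3 4 6 8 8 7 7 7 7 5 4 2 0 0 0]
 [0 0 0 0 0 0 0 1 2 2 2 3 4 6 8 8 7 0 0 0]
 [0 0 0 0 0 0 0 0 0 0 0 0 0 1 2 2 2 0 0 0]
 [2 0 0 0 0 0 0 0 0 0 0 0 0 0 0 0 0 0 0 0]
 [3 0 0 0 0 0 0 0 0 0 0 0 0 0 0 0 0 0 0 0]]
102 [-1.0760e+01  2.0505e+02  1.0200e+02  2.4900e+00  4.0000e-02  6.6000e-01] 7.207283053493484
107 [-11.08 204.01 107.     2.47  -0.21  -0.47] 7.707616082784061
112 [-11.12 202.66 112.     2.3   -0.27  -1.84] 10.096039782936451
[-1.0970e+01  2.0479e+02  1.0222e+02  2.4600e+00 -9.0000e-02  6.1000e-01] 7.176551523207294
```

```bash
cat > fit3.py <<'E'
import fit
from fit import *
from scipy.optimize import differential_evolution as DE
def run(seed=0,keys=None):
    def c(v): 
        s=0
        for k in B:
            if keys and k not in keys: continue
            s+=((gaussian_filter(render(*k,(v[0],v[1],v[2] if k[1]=="r" else v[3],-11,204.9,102.2)),.6)-MK[k])**2).sum()
        return s
    r=DE(c,[(-12,5),(200,212),(46,70),(46,70)],seed=seed,maxiter=60,popsize=8,polish=False)
    print(keys,r.x.round(1),round(r.fun,2));return c,r.x
c,x=run();
for h in np.arange(52,68,2):
    a=x.copy();a[2]=h;b=x.copy();b[3]=h;print(h,round(c(a),2),round(c(b),2))
run(0,[("top","r"),("side","r")]);run(0,[("top","s"),("side","s")])
E
python3 fit3.py; sed -i 's/-10,204.7,102/-11,204.9,102.2/g' ov.py; python3 ov.py
```

```text
None [ -5.6 207.6  66.6  62.9] 9.3
52 33.71 28.93
54 29.32 24.25
56 25.01 19.74
58 20.81 15.25
60 16.44 11.75
62 13.09 9.63
64 10.43 9.38
66 9.53 11.25
[('top', 'r'), ('side', 'r')] [ -6.3 208.5  66.6  65.6] 5.9
[('top', 's'), ('side', 's')] [ -4.6 207.4  49.4  62.3] 1.64
```

View pics/o1.png

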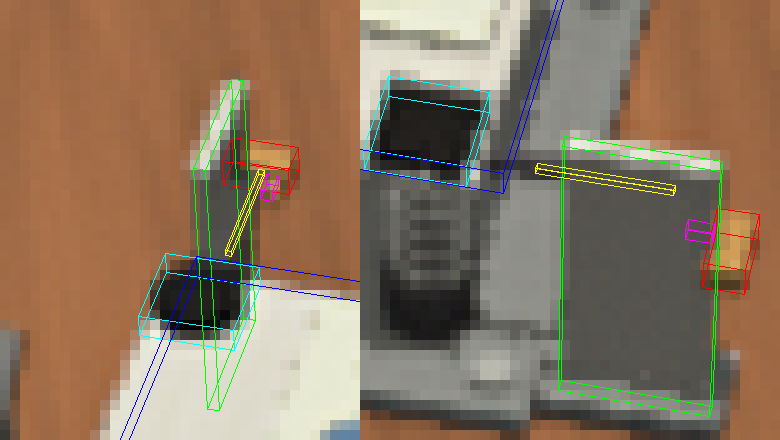

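```bash
cat > fit4.py <<'E'
import fit
from fit import *
from scipy.optimize import differential_evolution as DE, minimize
import io,contextlib
with contextlib.redirect_stdout(io.StringIO()):
    src=open("fit2.py").read().split("def cost2")[0]; exec(src)
obs={("top","r"):(275.47,237.45),("top","s"):(334.24,213.50),("side","r"):(257.60,209.37),("side","s"):(286.14,242.83)}
L={"r":[0,.118,.086],"s":[.118,0,.086]}
def setv(v):
    fit.p[:]=list(v[:3]); fit.off["top"]=np.array(v[3:5]);fit.off["side"]=np.array(v[5:7])
def cost(v,parts=False):
    setv(v);tb,bo,th,tc,rc,hr,hs=v[7:14];bt=102 if len(v)<15 else v[14]
    cw=[];cb=[];cp=[]
    for (n,q),b in BW.items():
        img=np.zeros(((b[3]-b[1])*R,(b[2]-b[0])*R),np.float32)
        hull(img,n,q,box((tb-th,tb+th),(bo-45,bo),(bt-.01,bt)),1,b)
        r=cv2.resize(img,None,fx=1/R,fy=1/R,interpolation=cv2.INTER_AREA)
        cw.append(((gaussian_filter(r,.7)-gaussian_filter(W[n,q],.4))**2).sum())
        cb.append(((gaussian_filter(render(n,q,(tc,rc,hr if q=="r" else hs,tb,bo,bt)),.6)-MK[n,q])**2).sum())
        e=proj(n,M(fit.p,L[q]))[0]-fit.off[n]-obs[n,q];cp.append((e**2).sum()*4)
    pr=(np.array(v[3:7])**2).sum()*.1
    if parts:print(np.round(cw,2),np.round(cb,2),np.round(cp,2),pr)
    return sum(cw)+sum(cb)+sum(cp)+pr
if __name__=="__main__":
    bd=[(.47,.487),(-.122,-.104),(-.4,-.35)]+[(-1.5,1.5)]*4+[(-14,-6),(199,210),(1.5,3),(-10,0),(202,212),(48,70),(48,70)]
    r=DE(cost,bd,seed=0,maxiter=250,popsize=6,polish=False);print(r.x.round(3),r.fun);cost(r.x,1);np.save("best.npy",r.x)
    for i in(12,13):
        print([(h,round(cost(np.r_[r.x[:i],h,r.x[i+1:]]),1)) for h in range(54,70,2)])
E
time python3 fit4.py
```

```text
[ 4.82000e-01 -1.11000e-01 -3.76000e-01 -1.02300e+00 -1.45200e+00
  1.00500e+00  5.00000e-03 -1.12720e+01  2.04780e+02  2.45700e+00
 -5.67300e+00  2.07608e+02  6.66500e+01  6.29050e+01] 18.475905944659146
[1.67 1.35 0.7  3.75] [2.78 1.36 3.54 0.62] [0.73 0.78 0.28 0.51] 0.41653667989770815
[(54, np.float64(38.3)), (56, np.float64(34.0)), (58, np.float64(29.8)), (60, np.float64(25.6)), (62, np.float64(22.0)), (64, np.float64(19.5)), (66, np.float64(18.7)), (68, np.float64(19.1))]
[(54, np.float64(33.2)), (56, np.float64(28.5)), (58, np.float64(24.2)), (60, np.float64(20.8)), (62, np.float64(18.8)), (64, np.float64(18.7)), (66, np.float64(20.8)), (68, np.float64(24.5))]
real	0m58.017s
user	0m58.448s
sys	0m0.124s
```

```bash
python3 - <<'E'
from fit4 import *
v=np.load("best.npy");setv(v)
f=S["side"]["frame"]
for y in range(192,204):print(y,' '.join('%3d,%3d,%3d'%tuple(f[y,x]) for x in range(259,271)))
print()
for y in range(248,262):print(y,' '.join('%3d,%3d,%3d'%tuple(f[y,x]) for x in range(312,322)))
import ov
o=[]
for q,x,y,h in(("r",246,182,64),("s",296,236,61)):
    ov.p=fit.p; o.append(ov.overlay("side",q,(-5.6,207.6,h,-11.2,204.8,102),fit.off["side"],x,y,28,34,14))
cv2.imwrite("pics/o3.png",np.hstack(o))
E
```

```text
192 231,229,217 217,218,207  92, 93, 88  95, 75, 63 150, 98, 64 155,102, 67 163,108, 72 155,104, 67 148, 99, 64 147, 97, 63 154,103, 66 152,101, 65
193 220,218,204 149,149,141  67, 68, 65  88, 67, 55 152,100, 65 153,101, 65 159,104, 68 157,104, 68 149, 98, 65 147, 97, 65 153,102, 67 153,103, 67
194 212,210,198  91, 91, 87  55, 54, 51  99, 72, 45 187,134, 78 174,123, 74 171,117, 73 168,114, 72 151,101, 66 146, 96, 62 150,100, 65 154,103, 67
195 175,174,163  77, 76, 73  52, 51, 47 113, 84, 51 211,159, 89 208,155, 88 206,155, 89 193,146, 83 147,103, 63 145, 96, 63 147, 98, 64 152,100, 66
196 122,122,116  69, 68, 64  47, 47, 44  88, 75, 52 169,137, 85 194,149, 87 212,164, 92 199,162, 90 117, 85, 50 145, 96, 63 146, 97, 63 149,100, 64
197  79, 78, 74  70, 69, 65  52, 52, 50  59, 56, 50  98, 87, 68 112, 89, 59 134,105, 60 129,103, 57 106, 73, 45 148, 98, 65 146, 98, 64 150,101, 66
198  72, 71, 67  76, 76, 70  71, 71, 67  67, 65, 67  93, 84, 76 144,117, 76 177,147, 87 104, 78, 46 129, 85, 55 151, 99, 66 145, 97, 63 149,100, 66
199  74, 73, 69  79, 77, 72  79, 77, 74  75, 75, 77  74, 68, 65 
[... 1712 characters left out ...]
,132, 75 197,153, 86 209,169, 98 169,126, 73 153,102, 67 158,105, 69 158,105, 69
257  84, 83, 78  84, 79, 71  92, 71, 45 108, 81, 44 115, 89, 48 123, 99, 55 126, 90, 54 155,102, 67 159,106, 70 159,106, 70
258  84, 83, 78  80, 79, 72  78, 66, 48  78, 59, 34  78, 57, 30  79, 59, 33 110, 75, 45 155,102, 67 157,105, 69 157,106, 70
259  85, 84, 78  83, 82, 76  82, 80, 72 101, 83, 69 142, 95, 62 134, 89, 56 152,100, 66 158,104, 68 157,105, 69 158,106, 69
260  84, 83, 78  82, 81, 75  84, 84, 79 108, 90, 78 158,103, 66 157,105, 67 161,107, 70 158,105, 69 157,104, 68 159,107, 71
261  85, 83, 77  83, 83, 78  81, 82, 78 107, 87, 76 160,105, 70 157,105, 68 158,105, 68 158,105, 69 157,105, 70 157,103, 67
```

View pics/o3.png

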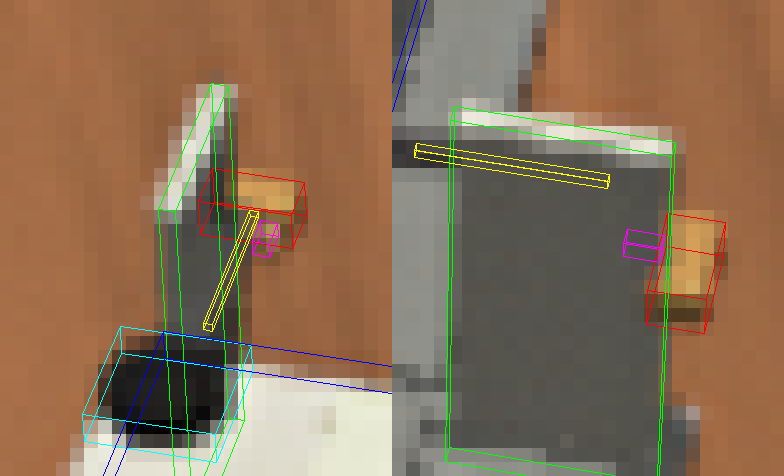

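```bash
cat > go.py <<'E'
import sys,numpy as np
from plant import readout
from scipy.spatial.transform import Rotation as Ro
o=readout.get_obs();R=Ro.from_rotvec(o["tcp_rot"]).as_matrix()
t=np.array(list(map(float,sys.argv[1:4])));d=R.T@(t-o["tcp_pos"])
print("t",o["time"],"tcp",o["tcp_pos"].round(4),"F",o["ft_force"].round(2),"w",o["gripper_width"]);print("R",R.round(3).tolist());print("shift/5cm",(d/.05).round(3))
E
python3 go.py .523 -.002 .214
```

```text
t 0.8 tcp [ 0.219  -0.5317  0.2146] F [-0.66 -0.92 -0.39] w 0.09203486769700975
R [[0.0, 0.925, 0.381], [-0.0, 0.381, -0.925], [-1.0, -0.0, 0.0]]
shift/5cm [ 0.012  9.657 -7.478]
```

>>> drive_tool:
  commands:
    - [[255, 0, 0.48, -0.37, 0], [255, 0, 0.48, -0.37, 0], [255, 0, 0.48, -0.37, 0], [255, 0, 0.48, -0.37, 0], [255, 0, 0.48, -0.37, 0], [255, 0, 0.48, -0.37, 0], [255, 0, 0.48, -0.37, 0], [255, 0, 0.48, -0.37, 0]]
  squeeze: 5

```text
time: 1.47
tcp_pos: [0.3407, -0.3203, 0.2147]
tcp_rot: [0.917, 1.369, -0.917]
ft_force: [0.1, -0.2, 0.2]
gripper_width: 0.0403
```

>>> drive_tool:
  commands:
    - [[255, 0, 0.48, -0.37, 0], [255, 0, 0.48, -0.37, 0], [255, 0, 0.48, -0.37, 0], [255, 0, 0.48, -0.37, 0], [255, 0, 0.48, -0.37, 0], [255, 0, 0.48, -0.37, 0], [255, 0, 0.48, -0.37, 0], [255, 0, 0.48, -0.37, 0]]

```text
time: 2.13
tcp_pos: [0.4619, -0.1103, 0.2148]
tcp_rot: [0.917, 1.368, -0.917]
ft_force: [-0.4, -0.3, -0.1]
gripper_width: 0.0004
```

>>> drive_tool:
  commands:
    - [[255, 0, 0.45, -0.35, 0], [255, 0, 0.45, -0.35, 0], [255, 0, 0.45, -0.35, 0], [255, 0, 0.45, -0.35, 0], [255, 0, 0, 0, -0.073], [255, 0, 0, 0, -0.073], [255, 0, 0, 0, -0.073], [255, 0, 0, 0, -0.073]]

```text
time: 2.8
tcp_pos: [0.5179, -0.0124, 0.2146]
tcp_rot: [0.559, 1.497, -0.559]
ft_force: [-0.7, 0.3, 0.5]
gripper_width: 0.0007
```

>>> drive_tool:
  commands:
    - [[255, 0, 0, 0, -0.073], [255, 0, 0, 0, -0.073], [255, 0, 0, 0, -0.073], [255, 0, 0, 0, 0], [255, 0, 0, 0, 0]]

```text
time: 3.22
tcp_pos: [0.5179, -0.0127, 0.2146]
tcp_rot: [0.299, 1.55, -0.299]
ft_force: [0.1, -0.1, -0.4]
gripper_width: 0.0005
```

```bash
python3 go.py .523 -.002 .100
```

```text
t 3.2167 tcp [ 0.5179 -0.0127  0.2146] F [ 0.1  -0.13 -0.41] w 0.0005436822407284476
R [[0.0, 0.371, 0.928], [-0.0, 0.928, -0.371], [-1.0, 0.0, 0.0]]
shift/5cm [2.293 0.236 0.016]
```

>>> drive_tool:
  commands:
    - [[255, 0.3, 0.12, 0.01, 0], [255, 0.4, 0.12, 0.01, 0], [255, 0.4, 0, 0, 0], [255, 0.4, 0, 0, 0], [255, 0.3, 0, 0, 0], [255, 0.3, 0, 0, 0], [255, 0.1, 0, 0, 0], [255, 0, 0, 0, 0]]

```text
time: 3.88
tcp_pos: [0.5221, -0.0016, 0.1032]
tcp_rot: [0.298, 1.553, -0.298]
ft_force: [0.4, 0.9, 0.4]
gripper_width: 0.0004
```

```bash
cat > look.py <<'E'
import sys,cv2,numpy as np,pickle
from plant import cams,readout
tag=sys.argv[1];q=sys.argv[2]
s=cams.snapshot("side");pickle.dump(s,open(f"side_{tag}.pkl","wb"))
x,y=(240,182) if q=="r" else (282,228)
a=cv2.resize(s["frame"][y:y+40,x:x+40,::-1],None,fx=10,fy=10,interpolation=cv2.INTER_NEAREST)
t=cams.snapshot("top");x,y=(236,212) if q=="r" else (322,178)
b=cv2.resize(t["frame"][y:y+40,x:x+40,::-1],None,fx=10,fy=10,interpolation=cv2.INTER_NEAREST)
cv2.imwrite(f"pics/{tag}.png",np.hstack([a,b]))
E
python3 look.py r1 r;python3 go.py .523 -.002 .090
```

```text
t 3.9833 tcp [ 0.5237 -0.002   0.1054] F [ 0.23 -0.31  0.1 ] w 0.0006531686636727712
R [[0.001, 0.369, 0.929], [-0.0, 0.929, -0.369], [-1.0, 0.0, 0.001]]
shift/5cm [ 0.307 -0.005 -0.013]
```

View pics/r1.png

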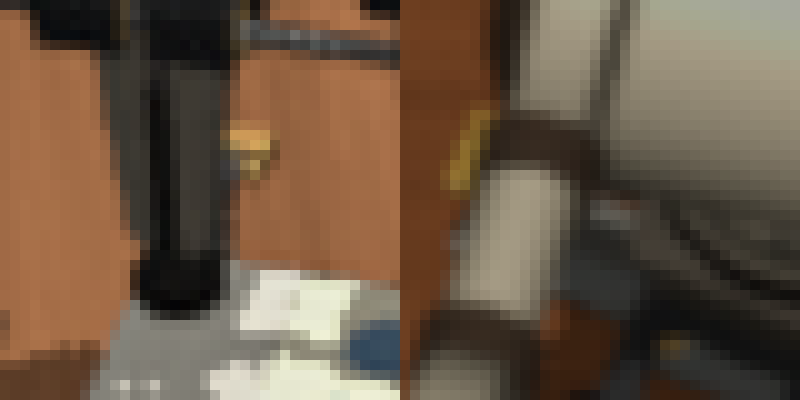

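>>> drive_tool:
  commands:
    - [[255, 0.1, 0, 0, 0], [255, 0.1, 0, 0, 0], [255, 0, 0, 0, 0], [255, 0, 0, 0, 0]]

```text
time: 4.32
tcp_pos: [0.5231, -0.0019, 0.0945]
tcp_rot: [0.296, 1.551, -0.296]
ft_force: [-0.4, -0.3, 0.1]
gripper_width: 0.0005
```

```bash
python3 go.py .523 -.002 .090
```

```text
t 4.3167 tcp [ 0.5231 -0.0019  0.0945] F [-0.37 -0.3   0.09] w 0.00047948403648103116
R [[-0.0, 0.369, 0.93], [0.0, 0.93, -0.369], [-1.0, -0.0, -0.0]]
shift/5cm [ 0.089 -0.003  0.   ]
```

Now slow contact.

>>> drive_tool:
  commands:
    - [[255, 0.04, 0, 0, 0], [255, 0.04, 0, 0, 0], [255, 0, 0, 0, 0]]

```text
time: 4.57
tcp_pos: [0.523, -0.0018, 0.0902]
tcp_rot: [0.296, 1.551, -0.296]
ft_force: [-0.9, 0.5, -0.4]
gripper_width: 0.0007
```

>>> drive_tool:
  commands:
    - [[255, 0.03, 0, 0, 0], [255, 0.03, 0, 0, 0], [255, 0, 0, 0, 0]]

```text
time: 4.82
tcp_pos: [0.5236, -0.0018, 0.0879]
tcp_rot: [0.296, 1.55, -0.296]
ft_force: [0.4, 1.3, 4.4]
gripper_width: 0.0006
```

>>> drive_tool:
  commands:
    - [[255, 0.03, 0, 0, 0], [255, 0.03, 0, 0, 0], [255, 0, 0, 0, 0]]

```text
time: 5.07
tcp_pos: [0.5235, -0.0016, 0.0847]
tcp_rot: [0.296, 1.55, -0.296]
ft_force: [0.1, 1.5, 4.6]
gripper_width: 0.0002
```

>>> drive_tool:
  commands:
    - [[255, 0.03, 0, 0, 0], [255, 0.03, 0, 0, 0], [255, 0, 0, 0, 0], [255, 0, 0, 0, 0]]

```text
time: 5.4
tcp_pos: [0.5237, -0.0016, 0.082]
tcp_rot: [0.297, 1.549, -0.296]
ft_force: [1.1, 2.6, 5.3]
gripper_width: 0.0002
```

```bash
python3 look.py r2 r;python3 go.py .523 -.002 .081
```

```text
t 5.5 tcp [ 0.5237 -0.0016  0.0821] F [-0.08  3.39  5.24] w 0.00048472383827812514
R [[0.001, 0.368, 0.93], [0.0, 0.93, -0.368], [-1.0, 0.001, 0.001]]
shift/5cm [ 0.022 -0.012 -0.011]
```

View pics/r2.png

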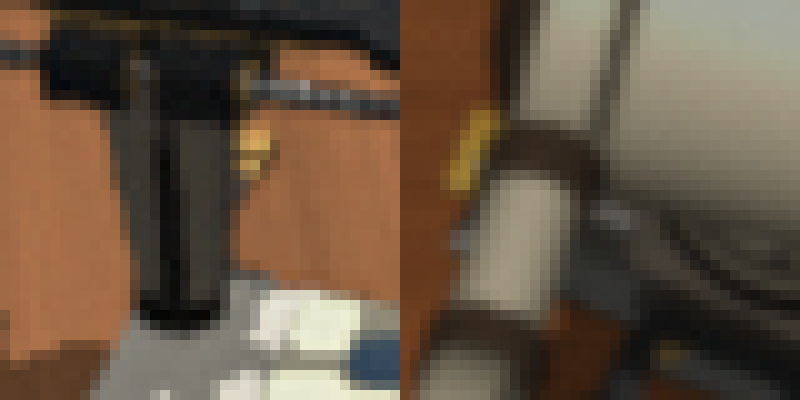

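```bash
python3 - <<'E'
from fit4 import *
v=np.load("best.npy");setv(v)
A=pickle.load(open("side_r1.pkl","rb"))["frame"];C=pickle.load(open("side_r2.pkl","rb"))["frame"]
im=[]
for f in(S["side"]["frame"],A,C):
    im.append(cv2.resize(f[190:208,258:274,::-1],None,fx=16,fy=16,interpolation=cv2.INTER_NEAREST))
cv2.imwrite("pics/r2c.png",np.hstack(im))
for dz in(0,8,12,14,16,20):print(dz,(proj("side",M(fit.p,[[0,.15,.078-dz*.15/190],[0,.19,.078-dz/1000],[0,.194,.078-dz/1000]]))-fit.off["side"]).round(1).tolist())
for y in range(194,206):print(y,' '.join('%3d,%3d,%3d'%tuple(C[y,x]) for x in range(261,270)))
E
```

```text
0 [[260.4, 204.9], [263.7, 196.8], [264.0, 196.0]]
8 [[260.4, 206.4], [263.8, 198.7], [264.1, 197.9]]
12 [[260.5, 207.1], [263.8, 199.6], [264.1, 198.9]]
14 [[260.5, 207.5], [263.8, 200.1], [264.1, 199.3]]
16 [[260.5, 207.9], [263.8, 200.6], [264.2, 199.8]]
20 [[260.6, 208.6], [263.9, 201.5], [264.2, 200.7]]
194  41, 38, 36  23, 22, 24  57, 45, 29 124, 91, 55 166,115, 72 170,116, 72 150,100, 63 146, 96, 62 151,100, 65
195  58, 54, 48  51, 47, 41  93, 74, 49 174,133, 77 207,154, 88 195,146, 84 146,104, 63 145, 97, 64 146, 97, 64
196  58, 55, 48  54, 51, 45  99, 84, 54 186,150, 85 212,165, 93 195,159, 88 116, 84, 50 142, 94, 61 144, 96, 62
197  58, 54, 48  50, 48, 44  70, 59, 42 120, 95, 52 132,102, 57 127,101, 55 104, 72, 45 144, 96, 64 145, 98, 64
198  56, 53, 47  53, 49, 44  94, 74, 48 174,136, 77 178,147, 88 102, 76, 45 127, 84, 54 148, 97, 63 142, 95, 61
199  59, 55, 49  50, 47, 43  70, 59, 48 124,100, 70 139,110, 65 119, 82, 51 150, 99, 65 151,100, 66 145, 96, 62
200  59, 56, 48  51, 48, 44  60, 56, 52  90, 73, 60 121, 82, 52 145, 95, 62 157,104, 68 153,102, 66 144, 95, 60
201  58, 55, 48  51, 49, 45  57, 53, 49  97, 71, 55 142, 94, 62 152,100, 65 156,104, 68 154,101, 66 145, 96, 62
202  57, 54, 49  47, 45, 40  70, 55, 45 123, 83, 56 150,100, 65 150, 99, 65 156,103, 68 153,102, 67 147, 98, 64
203  55, 53, 46  53, 47, 40  92, 66, 47 149, 99, 65 151,101, 66 147, 98, 63 153,102, 66 153,101, 66 149, 99, 66
204  56, 55, 47  53, 47, 41  97, 68, 48 152,100, 65 150,100, 66 147, 98, 64 149, 99, 65 151,100, 65 149, 99, 65
205  56, 52, 47  62, 52, 43 110, 76, 52 153,100, 66 151,100, 65 148, 99, 66 150, 99, 65 151,100, 66 151,101, 66
```

View pics/r2c.png

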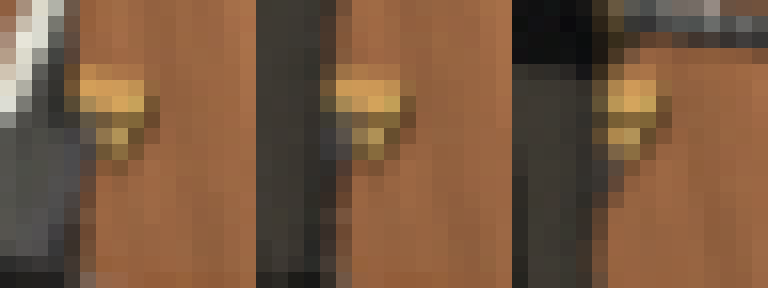

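>>> drive_tool:
  commands:
    - [[255, 0.014, 0, 0, 0], [255, 0, 0, 0, 0], [255, 0, 0, 0, 0], [255, 0, 0, 0, 0], [255, 0, 0, 0, 0], [255, 0, 0, 0, 0], [255, 0, 0, 0, 0], [255, 0, 0, 0, 0]]

```text
time: 6.17
tcp_pos: [0.5238, -0.0016, 0.0814]
tcp_rot: [0.297, 1.549, -0.295]
ft_force: [0.5, 2.7, 5.8]
gripper_width: 0.0005
```

>>> drive_tool:
  commands:
    - [[255, 0, 0, 0, 0], [255, 0, 0, 0, 0], [255, 0, 0, 0, 0], [255, 0, 0, 0, 0], [255, 0, 0, 0, 0], [255, 0, 0, 0, 0], [255, 0, 0, 0, 0], [255, 0, 0, 0, 0]]

```text
time: 6.83
tcp_pos: [0.5238, -0.0016, 0.0814]
tcp_rot: [0.297, 1.549, -0.295]
ft_force: [0.2, 2.3, 4.9]
gripper_width: 0.0
```

```bash
python3 look.py r3 r;python3 go.py .523 -.002 .081
python3 - <<'E'
import pickle,cv2,numpy as np
C=pickle.load(open("side_r3.pkl","rb"))["frame"]
cv2.imwrite("pics/r3c.png",cv2.resize(C[190:208,258:274,::-1],None,fx=24,fy=24,interpolation=cv2.INTER_NEAREST))
E
```

```text
t 6.9333 tcp [ 0.5237 -0.0016  0.0814] F [-0.32  3.58  5.8 ] w 0.0002580807228300718
R [[0.001, 0.369, 0.93], [0.0, 0.93, -0.369], [-1.0, 0.001, 0.001]]
shift/5cm [ 0.008 -0.013 -0.011]
```

View pics/r3c.png

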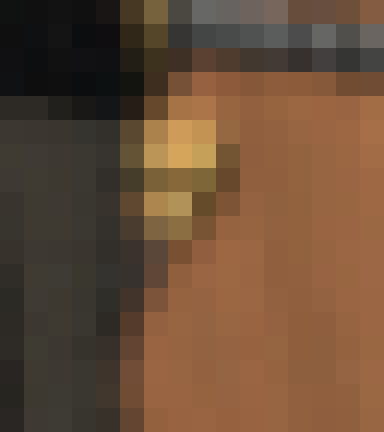

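>>> drive_tool:
  commands:
    - [[255, 0.024, 0, 0, 0], [255, 0, 0, 0, 0], [255, 0, 0, 0, 0], [255, 0, 0, 0, 0], [255, 0, 0, 0, 0], [255, 0, 0, 0, 0], [255, 0, 0, 0, 0], [255, 0, 0, 0, 0]]

```text
time: 7.6
tcp_pos: [0.5238, -0.0016, 0.0803]
tcp_rot: [0.297, 1.549, -0.295]
ft_force: [-0.1, 3.4, 5.9]
gripper_width: 0.0005
```

>>> drive_tool:
  commands:
    - [[255, 0, 0, 0, 0], [255, 0, 0, 0, 0], [255, 0, 0, 0, 0], [255, 0, 0, 0, 0]]

```text
time: 7.93
tcp_pos: [0.5238, -0.0016, 0.0803]
tcp_rot: [0.297, 1.549, -0.295]
ft_force: [-0.2, 2.6, 6.4]
gripper_width: 0.0005
```

>>> drive_tool:
  commands:
    - [[255, -0.08, 0, 0, 0], [255, -0.1, 0, 0, 0], [255, -0.2, 0, 0, 0], [255, -0.3, 0, 0, 0], [255, -0.4, 0, 0, 0], [255, -0.3, 0, 0, 0], [255, 0, 0, 0, 0.075], [255, 0, 0, 0, 0.075]]

```text
time: 8.6
tcp_pos: [0.5236, -0.0024, 0.1502]
tcp_rot: [0.484, 1.514, -0.485]
ft_force: [0.3, 0.6, -0.3]
gripper_width: 0.0006
```

```bash
python3 look.py r4 r;python3 go.py .590 -.155 .15
```

```text
t 8.7 tcp [ 0.5229 -0.0022  0.1489] F [ 0.41  0.53 -0.22] w 0.0004987530883351688
R [[-0.0, 0.576, 0.818], [-0.001, 0.818, -0.576], [-1.0, -0.001, -0.0]]
shift/5cm [-0.02  -1.726  2.857]
```

View pics/r4.png

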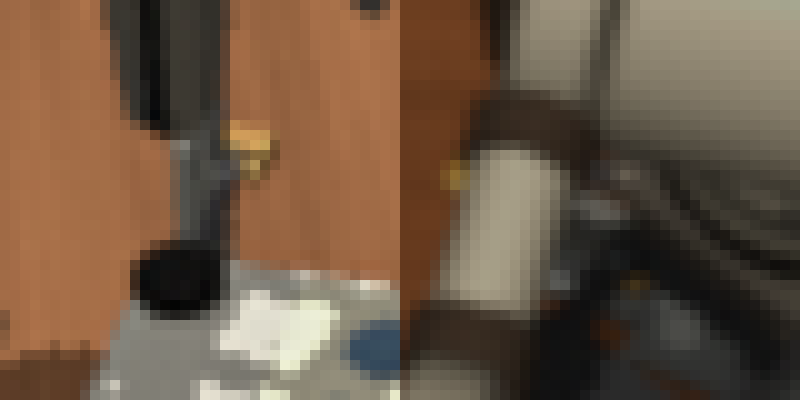

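>>> drive_tool:
  commands:
    - [[255, 0, -0.29, 0.48, 0], [255, 0, -0.29, 0.48, 0], [255, 0, -0.29, 0.48, 0], [255, 0, -0.29, 0.48, 0], [255, 0, -0.29, 0.48, 0], [255, 0, -0.28, 0.46, 0], [255, 0, 0, 0, 0.077], [255, 0, 0, 0, 0.077]]

```text
time: 9.37
tcp_pos: [0.5901, -0.1566, 0.1481]
tcp_rot: [0.67, 1.466, -0.671]
ft_force: [-0.4, 0.9, 0.2]
gripper_width: 0.0004
```

>>> drive_tool:
  commands:
    - [[255, 0, 0, 0, 0.077], [255, 0, 0, 0, 0.077], [255, 0, 0, 0, 0.077], [255, 0, 0, 0, 0.077], [255, 0, 0, 0, 0.077], [255, 0, 0, 0, 0.077], [255, 0, 0, 0, 0.077], [255, 0, 0, 0, 0.077]]

```text
time: 10.03
tcp_pos: [0.5898, -0.1549, 0.1482]
tcp_rot: [1.393, 1.079, -1.395]
ft_force: [0.8, -0.4, -0.5]
gripper_width: 0.0001
```

>>> drive_tool:
  commands:
    - [[255, 0, 0, 0, 0.077], [255, 0, 0, 0, 0], [255, 0, 0, 0, 0], [255, 0, 0, 0, 0]]

```text
time: 10.37
tcp_pos: [0.5902, -0.1549, 0.1485]
tcp_rot: [1.475, 1.012, -1.476]
ft_force: [0.5, 0.8, -0.8]
gripper_width: 0.0001
```

```bash
python3 go.py .590 -.155 .095
```

```text
t 10.3667 tcp [ 0.5902 -0.1549  0.1485] F [ 0.46  0.8  -0.79] w 0.00014343353553852438
R [[-0.001, 0.933, -0.36], [0.0, -0.36, -0.933], [-1.0, -0.001, 0.0]]
shift/5cm [ 1.07  -0.002  0.002]
```

>>> drive_tool:
  commands:
    - [[255, 0.25, 0, 0, 0], [255, 0.3, 0, 0, 0], [255, 0.3, 0, 0, 0], [255, 0.15, 0, 0, 0], [255, 0.05, 0, 0, 0], [255, 0, 0, 0, 0], [255, 0, 0, 0, 0], [255, 0, 0, 0, 0]]

```text
time: 11.03
tcp_pos: [0.5911, -0.1552, 0.0972]
tcp_rot: [1.478, 1.008, -1.477]
ft_force: [-0.3, 0.4, -0.2]
gripper_width: 0.0008
```

```bash
python3 look.py s1 s;python3 go.py .590 -.155 .088
```

```text
t 11.1333 tcp [ 0.591  -0.1552  0.0972] F [0.14 0.87 0.18] w 0.0003174559429950552
R [[0.002, 0.931, -0.364], [-0.001, -0.364, -0.931], [-1.0, 0.002, 0.0]]
shift/5cm [ 0.184 -0.021  0.004]
```

View pics/s1.png

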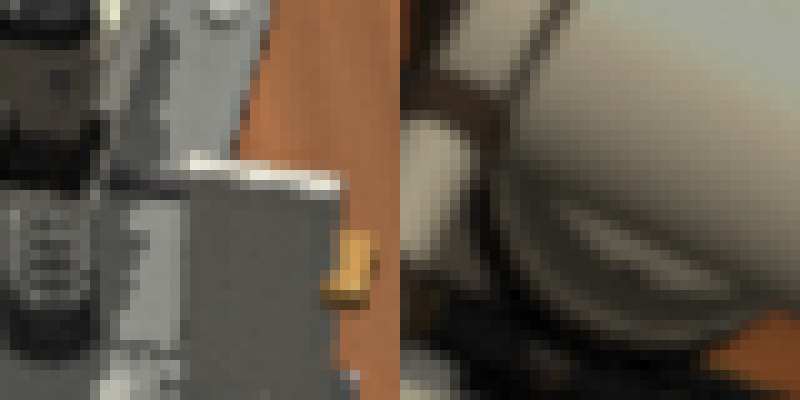

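>>> drive_tool:
  commands:
    - [[255, 0.05, 0, 0, 0], [255, 0.04, 0, 0, 0], [255, 0.04, 0, 0, 0], [255, 0, 0, 0, 0]]

```text
time: 11.47
tcp_pos: [0.5905, -0.155, 0.0895]
tcp_rot: [1.478, 1.009, -1.478]
ft_force: [0.4, 0.3, 1.5]
gripper_width: 0.0005
```

>>> drive_tool:
  commands:
    - [[255, 0.03, 0, 0, 0], [255, 0.03, 0, 0, 0], [255, 0, 0, 0, 0]]

```text
time: 11.72
tcp_pos: [0.5907, -0.155, 0.087]
tcp_rot: [1.478, 1.009, -1.478]
ft_force: [0.2, 0.6, 4.7]
gripper_width: 0.0005
```

>>> drive_tool:
  commands:
    - [[255, 0.03, 0, 0, 0], [255, 0.03, 0, 0, 0], [255, 0.03, 0, 0, 0], [255, 0, 0, 0, 0], [255, 0, 0, 0, 0]]

```text
time: 12.13
tcp_pos: [0.5909, -0.1552, 0.0827]
tcp_rot: [1.479, 1.008, -1.477]
ft_force: [0.4, 0.1, 6.3]
gripper_width: 0.0004
```

```bash
python3 look.py s2 s;python3 go.py .590 -.155 .081
```

```text
t 12.2333 tcp [ 0.591  -0.1552  0.0828] F [-0.7   0.63  5.26] w 0.00022768725473547828
R [[0.001, 0.931, -0.364], [-0.001, -0.364, -0.931], [-1.0, 0.001, 0.0]]
shift/5cm [ 0.035 -0.019  0.004]
```

View pics/s2.png

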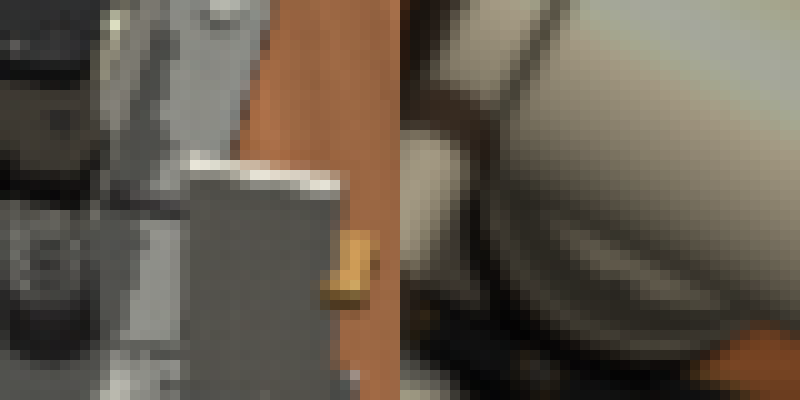

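>>> drive_tool:
  commands:
    - [[255, 0.034, 0, 0, 0], [255, 0, 0, 0, 0], [255, 0, 0, 0, 0], [255, 0, 0, 0, 0], [255, 0, 0, 0, 0], [255, 0, 0, 0, 0], [255, 0, 0, 0, 0], [255, 0, 0, 0, 0]]

```text
time: 12.9
tcp_pos: [0.591, -0.1552, 0.0812]
tcp_rot: [1.478, 1.008, -1.477]
ft_force: [-1.0, 0.1, 4.8]
gripper_width: 0.0006
```

>>> drive_tool:
  commands:
    - [[255, 0, 0, 0, 0], [255, 0, 0, 0, 0], [255, 0, 0, 0, 0], [255, 0, 0, 0, 0], [255, 0, 0, 0, 0], [255, 0, 0, 0, 0]]

```text
time: 13.4
tcp_pos: [0.591, -0.1552, 0.0812]
tcp_rot: [1.478, 1.008, -1.477]
ft_force: [-0.6, -0.0, 5.2]
gripper_width: 0.0008
```

```bash
python3 look.py s3 s;python3 go.py .590 -.155 .081; python3 - <<'E'
from fit4 import *
v=np.load("best.npy");setv(v)
A=pickle.load(open("side_s1.pkl","rb"))["frame"];C=pickle.load(open("side_s3.pkl","rb"))["frame"]
# sub-pixel row of the dark pointer in columns between plate and board
for x in range(294,300):
    out=[]
    for f in(S["side"]["frame"],A,C):
        c=f[240:256,x].astype(float).mean(1);out.append(c.astype(int).tolist())
    print(x);[print("  ",o) for o in out]
for dz in(0,14,16,18):
    print(dz,[(proj("side",M(fit.p,[[r,0,.078-dz*r/190e3]]))-fit.off["side"]).round(2).tolist()[0] for r in(.15,.156,.16)])
E
```

```text
t 13.5 tcp [ 0.591  -0.1552  0.0812] F [-0.62  1.04  5.72] w 0.00041245747248695014
R [[0.001, 0.931, -0.364], [-0.001, -0.364, -0.931], [-1.0, 0.002, 0.0]]
shift/5cm [ 0.004 -0.02   0.004]
294
   [83, 81, 79, 76, 77, 75, 45, 72, 95, 102, 136, 143, 144, 142, 143, 142]
   [72, 75, 79, 79, 67, 47, 32, 57, 76, 95, 99, 84, 76, 78, 80, 94]
   [99, 81, 74, 78, 79, 79, 75, 59, 39, 48, 76, 80, 78, 77, 78, 78]
295
   [75, 74, 76, 77, 90, 82, 54, 95, 138, 142, 145, 145, 142, 142, 141, 140]
   [77, 77, 79, 79, 75, 60, 43, 58, 97, 135, 144, 98, 77, 92, 101, 129]
   [74, 76, 77, 77, 77, 78, 80, 82, 62, 46, 91, 84, 79, 94, 81, 93]
296
   [92, 81, 92, 101, 124, 93, 52, 60, 132, 144, 142, 143, 140, 140, 140, 141]
   [77, 76, 77, 79, 80, 78, 52, 58, 128, 143, 143, 110, 98, 130, 140, 142]
   [76, 76, 78, 78, 76, 79, 94, 96, 74, 50, 121, 111, 101, 130, 111, 131]
297
   [131, 112, 133, 142, 144, 103, 59, 56, 130, 143, 142, 142, 141, 140, 141, 140]
   [81, 78, 78, 78, 94, 88, 61, 56, 132, 142, 143, 140, 139, 141, 141, 140]
   [80, 76, 76, 77, 92, 101, 132, 113, 84, 49, 106, 137, 142, 142, 139, 139]
298
   [143, 141, 142, 144, 144, 109, 72, 48, 129, 145, 145, 144, 142, 143, 142, 142]
   [109, 96, 95, 100, 132, 107, 71, 47, 128, 144, 143, 143, 141, 142, 141, 139]
   [108, 96, 80, 94, 132, 142, 144, 124, 87, 52, 99, 139, 143, 141, 142, 140]
299
   [139, 140, 140, 139, 142, 107, 73, 51, 124, 140, 140, 139, 135, 135, 135, 134]
   [139, 140, 138, 137, 143, 108, 72, 49, 123, 139, 137, 137, 134, 134, 133, 133]
   [138, 137, 109, 127, 141, 135, 135, 126, 91, 55, 81, 129, 136, 133, 133, 133]
0 [[297.19, 246.24], [299.24, 246.57], [300.62, 246.8]]
14 [[297.19, 246.24], [299.24, 246.58], [300.62, 246.8]]
16 [[297.19, 246.24], [299.24, 246.58], [300.62, 246.8]]
18 [[297.19, 246.24], [299.24, 246.58], [300.62, 246.8]]
```

```bash
python3 - <<'E'
from fit4 import *
v=np.load("best.npy");setv(v)
for dz in(0,12,14,16,18):
    print(dz,[(proj("side",M(fit.p,[[r,0,.078-dz/1000*r/.190]]))-fit.off["side"]).round(2).tolist()[0] for r in(.15,.156,.16)])
C=pickle.load(open("side_s3.pkl","rb"))["frame"];f0=S["side"]["frame"]
for x in(298,299):
    for f in(f0,C):
        c=f[243:253,x].astype(float).mean(1);b=np.interp(np.arange(10),[0,9],[c[0],c[-1]]);w=np.clip(b-c,0,None);w[w<12]=0;print(x,243+(w*np.arange(10)).sum()/w.sum())
E
```

```text
0 [[297.19, 246.24], [299.24, 246.57], [300.62, 246.8]]
12 [[297.16, 248.54], [299.21, 248.97], [300.57, 249.26]]
14 [[297.16, 248.93], [299.2, 249.37], [300.56, 249.67]]
16 [[297.15, 249.31], [299.19, 249.77], [300.56, 250.07]]
18 [[297.15, 249.69], [299.19, 250.16], [300.55, 250.48]]
298 246.41122782848288
298 248.98698933125164
299 246.42006867607785
299 249.06990291262136
```

>>> drive_tool:
  commands:
    - [[255, 0.02, 0, 0, 0], [255, 0, 0, 0, 0], [255, 0, 0, 0, 0], [255, 0, 0, 0, 0], [255, 0, 0, 0, 0], [255, 0, 0, 0, 0], [255, 0, 0, 0, 0], [255, 0, 0, 0, 0]]

```text
time: 14.17
tcp_pos: [0.591, -0.1552, 0.0802]
tcp_rot: [1.479, 1.008, -1.477]
ft_force: [-0.2, 0.4, 5.1]
gripper_width: 0.0001
```

>>> drive_tool:
  commands:
    - [[255, 0, 0, 0, 0], [255, 0, 0, 0, 0], [255, 0, 0, 0, 0], [255, 0, 0, 0, 0], [255, 0, 0, 0, 0], [255, 0, 0, 0, 0]]

```text
time: 14.67
tcp_pos: [0.591, -0.1552, 0.0803]
tcp_rot: [1.479, 1.008, -1.477]
ft_force: [-0.0, 0.2, 5.5]
gripper_width: 0.0004
```

>>> drive_tool:
  commands:
    - [[255, 0.02, 0, 0, 0], [255, 0, 0, 0, 0], [255, 0, 0, 0, 0], [255, 0, 0, 0, 0], [255, 0, 0, 0, 0], [255, 0, 0, 0, 0], [255, 0, 0, 0, 0], [255, 0, 0, 0, 0]]

```text
time: 15.33
tcp_pos: [0.591, -0.1552, 0.0793]
tcp_rot: [1.478, 1.008, -1.477]
ft_force: [-0.9, 0.4, 6.3]
gripper_width: 0.0007
```

>>> drive_tool:
  commands:
    - [[255, 0, 0, 0, 0], [255, 0, 0, 0, 0], [255, 0, 0, 0, 0], [255, 0, 0, 0, 0], [255, 0, 0, 0, 0]]

```text
time: 15.75
tcp_pos: [0.591, -0.1552, 0.0793]
tcp_rot: [1.479, 1.008, -1.477]
ft_force: [-0.2, 0.6, 6.5]
gripper_width: 0.0005
```

```bash
python3 look.py s4 s; python3 - <<'E'
from fit4 import *
C=pickle.load(open("side_s4.pkl","rb"))["frame"]
for x in(298,299):
        c=C[243:253,x].astype(float).mean(1);b=np.interp(np.arange(10),[0,9],[c[0],c[-1]]);w=np.clip(b-c,0,None);w[w<12]=0;print(x,243+(w*np.arange(10)).sum()/w.sum())
E
```

```text
298 249.59784560143626
299 249.61731493099123
```

View pics/s4.png

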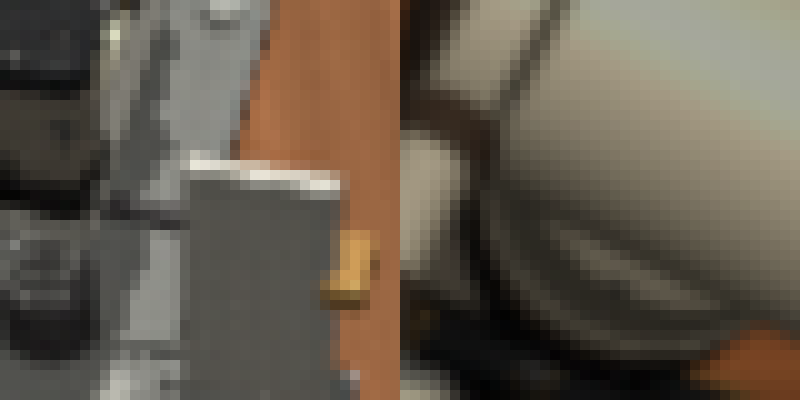

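>>> drive_tool:
  commands:
    - [[255, -0.08, 0, 0, 0], [255, -0.1, 0, 0, 0], [255, -0.2, 0, 0, 0], [255, -0.4, 0, 0, 0], [255, -0.5, 0, 0, 0], [255, -0.5, 0, 0, 0], [255, -0.4, 0, 0, 0], [255, -0.2, 0, 0, 0]]

```text
time: 16.52
tcp_pos: [0.5914, -0.1553, 0.2006]
tcp_rot: [1.479, 1.006, -1.476]
ft_force: [0.1, -0.0, 0.1]
gripper_width: 0.0006
```

>>> drive_tool:
  commands:
    - [[255, 0, 0, 0, 0], [255, 0, 0, 0, 0], [255, 0, 0, 0, 0], [255, 0, 0, 0, 0], [255, 0, 0, 0, 0], [255, 0, 0, 0, 0]]

```text
time: 17.02
tcp_pos: [0.5899, -0.1547, 0.1963]
tcp_rot: [1.478, 1.011, -1.479]
ft_force: [-1.0, -0.8, 0.6]
gripper_width: 0.0005
```

```bash
python3 look.py s5 s; python3 - <<'E'
from fit4 import *
C=pickle.load(open("side_s5.pkl","rb"))["frame"]
for x in(298,299):
        c=C[243:253,x].astype(float).mean(1);b=np.interp(np.arange(10),[0,9],[c[0],c[-1]]);w=np.clip(b-c,0,None);w[w<12]=0;print(x,243+(w*np.arange(10)).sum()/w.sum())
cv2.imwrite("pics/end.png",C[:,:,::-1])
d=np.abs(C.astype(int)-S["side"]["frame"]).max(2)
print("clip diffs",d[192:201,263:268].max(),d[250:260,314:320].max())
E
```

```text
298 246.30504373720453
299 246.4270772806508
clip diffs 145 3
```

View pics/end.png

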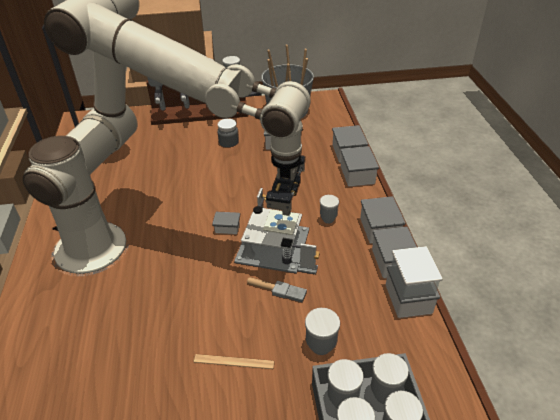

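```bash
python3 -c "
import pickle,numpy as np
a=pickle.load(open('side_r4.pkl','rb'))['frame'].astype(int);b=pickle.load(open('side0.pkl','rb'))['frame'];print(np.abs(a-b).max(2)[194:200,263:268])
from plant import job;print(job.finish_job())"
```

```text
[[1 2 2 1 2]
 [3 2 2 1 1]
 [2 1 1 3 2]
 [1 1 2 1 1]
 [1 2 2 2 2]
 [2 1 1 1 1]]
the job is handed in; nothing more can be done
None
```

I pressed the round-pad corner, let it spring back, then pressed the square-pad corner, let it spring back and lifted clear. The job is handed in, but it gives no verdict, so whether the pointers met their teeth rests on my measurements.

| Corner | Estimated tooth depth below rest | Pointer depth while held | Hold | Force on pad |
|---|---|---|---|---|
| Round | about 14 mm | about 14 mm, then 15.6 mm | over 1 s at the first depth, about 1 s at the second | 5 to 6.4 N |
| Square | about 15 to 17 mm | about 14, 15.6 and 16 to 17 mm | at least about 1.2 s each | 5 to 6.5 N |

- **Stepped holds:** I held at more than one depth because the tooth heights, read from the pictures, are only good to about 2 mm.
- **Round pointer:** its dark end showed just below the tooth, which is what level should look like from the side camera.
- **Square pointer:** its tip is hidden behind its scale board. I had to infer its height from the visible part of the pointer and the fingertip height. Those two differed by about 1 mm.
- **Force disagreement:** the vertical force stayed at or slightly below the low end of the stated 6 to 9 N. The first hold at each corner was under 6 N.
- **After release:** the square pointer was back at its rest height, and the plate looked back up after the round press.
- **Clips:** both look unchanged in the side camera, but the round one was last checked after the round release because the gripper hides it in the final picture.
- **Bystanders:** they look where they were in the final picture; I did not measure them.

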